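# Put the dried scrapers back into the tool rack

### The arm

A 6-joint arm with a two-finger parallel gripper is mounted at the origin on the work surface. World frame = base frame: x ahead of the robot, y to its left, z up, the work surface at z = 0. Lengths are in mm, angles in degrees, forces in N, time in s.
With the tool pointing down it reaches from about 275 to 850 mm from the base axis. Payload 5.2 kg.
Tool frame: the origin (TCP) lies midway between the tips of the shut fingers; the grasp point (between the pads) lies 19 mm behind it; z points along the fingers, y is the direction in which the jaws open and shut (so a half turn about z gives the same grasp; the last joint's range is limited). The gripper opens to 85 mm and grips with 20 to 120 N. Pads are 22 mm wide; open, the fingers measure 114 mm over their backs; the gripper's body (76 mm by 85 mm) begins 54 mm behind the grasp point. The pads swing forward as they close: fully open they stand 13 mm farther back than shut.
Start: joints at [-88.74, 14.817, 87.949, -0, 77.235, -11.62], TCP at [122.622, -536.161, 231.31] pointing down, gripper open.
Joint ranges: [-179.93, 179.93], [-52.35, 119.4], [10.71, 147.94], [-69.91, 249.91], [12.55, 155.21], [-178.61, 178.61]. Speed limits (degrees/s): [147.25, 147.25, 180, 180, 180, 180].

### API

Orientations are given as a 3x3 rotation matrix whose columns are the frame's x, y, z axes.
In Python, from cell import arm, imaging gives the robot as it stands. The module is installed in compiled form; this text tells all that it offers.
- The arm moves only by the tool play_rows, never from a script. Its argument "targets" is a list of rows, each an object of numbers: "x", "y", "z": the shift along the tool's x, y, z in mm; "turn": the turn about the tool's z in rad; "claw": the opening in per cent of the stroke, from 0 (shut) to 100 (fully open). In form: [{"x": .., "y": .., "z": .., "turn": .., "claw": ..}, ...]. A call has 1 to 20 rows; each row is the pose to reach, as a shift and turn from the pose commanded when the call began, along the tool's axes at that moment; what a row does not reach only later rows make up. A row lasts 1/8 s, in which the tool goes at most 62.5 mm and 10.7 degrees, less where a joint would pass 70% of its speed; a pose out of reach is approached as far as the arm can. A call with a gripper value outside its range is refused whole. The fingers move at their own pace and stop on an object; "squeeze" is the grip in N (left out, the last holds). Time passes only in rows, so rows that repeat a pose let the fingers close. It gives the time, the measured TCP pose, the force and the opening at its end, in the units of the state.
- arm.read_state(): the state, without advancing time (a new reading comes with each control period).
- imaging.read_camera(name): name is "scene" or "side" or "wrist"; returns a dict with "img" (400x640x3 uint8, red, green, blue), "intrinsics" (3x3 intrinsics, pixels), "T" (4x4, takes a point from camera to world coordinates). Camera axes: x right, y down, z forward; pixel columns grow to the right and rows downward; lengths in mm; the calibration is good to about 2 mm. A picture is of the moment at which its call begins. There is no depth.
- arm.sign_off(): hands the job in, once; it reports no verdict.
The state is a dict: "time": time; "joint_pos": joint angles; "joint_vel": joint speeds; "joint_torque": joint torques, N m; "position": TCP position; "tcp_rot": TCP orientation; "wrist_force": force on the tool from outside, world axes, zero at the start; "ft_torque": the same for the moment, N m; "opening": finger opening in mm.
Only numpy, scipy, OpenCV 4.12 (cv2) and the standard library are available. Lean on these libraries where they do the work, as an engineer would, in place of code of your own. Each camera call takes 0.05 s, during which the arm holds its last target. There are 200 camera calls.

### The job

The washed clay scrapers have dried in the lanes of the drying board: slide each one to the board's open front edge until its banded handle end overhangs, lift it clear there (not straight up out of its lane), and slide it flat, toothed end first, into the rack slot of its own colour, pushed fully home against the back stop with the end of the handle sticking out. Leave the bowl, the jar and the mug where they stand.

Things in the scene. Friction and masses are not known exactly. Their poses are not given: they have to be found in the camera images.
- board: Fixed wooden drying board, 190 (x) x 238 (y) mm, origin at the centre of its underside, +x away from the robot (yaw within 0.25 rad). Three 58 mm wide lanes along x at y = -78, 0, +78 mm, lane floor 45 mm above the table, between rails 8 mm high (20 mm wide between lanes, 12 mm outside; cross rail at the back). Its front (-x) edge is open.
- board_edge (a point): Middle of the drying board's open front edge at lane floor height: board (-95, 0, 45) mm; axes as the board's. In front of it is free table, 45 mm below.
- rack: Fixed grey riser block, 114 (x) x 226 (y) x 35 mm, carrying the three slots side by side. Origin: centre of its underside; +x points away from the robot (yaw within 0.25 rad); its front is the -x side.
- scraper_yellow: Loose flat metal scraper, 130 (x) x 50 (y) x 4 mm, 0.09 kg, origin at the centre of its underside. Its -x end is the handle, with a yellow band 31 mm long; the +x end has teeth. Starts in any lane, handle to the front, 12 to 50 mm short of the open edge; only 4 mm free beside it, too little for a finger. A fingertip pressed on it with 5 N drags it along. May be absent.
- handle_yellow (a point): Middle of the handle end of the yellow scraper, at scraper (-65, 0, 2) mm; axes as the scraper's.
- slot_yellow: Fixed sleeve with a yellow strip across its top, 114 (x) x 72 (y) x 21 mm, in any of 3 places on the rack, 75 mm apart, aligned with it. Origin: centre of underside, 35 mm over the table. Mouth towards the robot at x = -57 mm. Inside 56 mm wide, floor z = 4, roof z = 16, back stop x = +53 mm. A scraper that is home has its origin at (-12, 0, 4) mm, the handle sticking out 20 mm.
- mouth_yellow (a point): Middle of the floor edge of the yellow slot's mouth, at slot (-57, 0, 4) mm; axes as the slot's. The mouth is flared to about 65 mm wide, and a small ramp below it reaches 9 mm out in front.
- scraper_blue: Loose flat metal scraper, 130 (x) x 50 (y) x 4 mm, 0.09 kg, origin at the centre of its underside. Its -x end is the handle, with a blue band 31 mm long; the +x end has teeth. Starts in any lane, handle to the front, 12 to 50 mm short of the open edge; only 4 mm free beside it, too little for a finger. A fingertip pressed on it with 5 N drags it along. May be absent.
- handle_blue (a point): Middle of the handle end of the blue scraper, at scraper (-65, 0, 2) mm; axes as the scraper's.
- slot_blue: Fixed sleeve with a blue strip across its top, 114 (x) x 72 (y) x 21 mm, in any of 3 places on the rack, 75 mm apart, aligned with it. Origin: centre of underside, 35 mm over the table. Mouth towards the robot at x = -57 mm. Inside 56 mm wide, floor z = 4, roof z = 16, back stop x = +53 mm. A scraper that is home has its origin at (-12, 0, 4) mm, the handle sticking out 20 mm.
- mouth_blue (a point): Middle of the floor edge of the blue slot's mouth, at slot (-57, 0, 4) mm; axes as the slot's. The mouth is flared to about 65 mm wide, and a small ramp below it reaches 9 mm out in front.
- scraper_red: Loose flat metal scraper, 130 (x) x 50 (y) x 4 mm, 0.09 kg, origin at the centre of its underside. Its -x end is the handle, with a red band 31 mm long; the +x end has teeth. Starts in any lane, handle to the front, 12 to 50 mm short of the open edge; only 4 mm free beside it, too little for a finger. A fingertip pressed on it with 5 N drags it along. May be absent.
- handle_red (a point): Middle of the handle end of the red scraper, at scraper (-65, 0, 2) mm; axes as the scraper's.
- slot_red: Fixed sleeve with a red strip across its top, 114 (x) x 72 (y) x 21 mm, in any of 3 places on the rack, 75 mm apart, aligned with it. Origin: centre of underside, 35 mm over the table. Mouth towards the robot at x = -57 mm. Inside 56 mm wide, floor z = 4, roof z = 16, back stop x = +53 mm. A scraper that is home has its origin at (-12, 0, 4) mm, the handle sticking out 20 mm.
- mouth_red (a point): Middle of the floor edge of the red slot's mouth, at slot (-57, 0, 4) mm; axes as the slot's. The mouth is flared to about 65 mm wide, and a small ramp below it reaches 9 mm out in front.
- bowl: Bystander: terracotta bowl, 100 mm across, 50 mm high, loose; origin at the centre of its underside.
- jar: Bystander: white jar, 60 mm across, 70 mm high, loose; origin at the centre of its underside.
- mug: Bystander: blue mug, 76 mm across, 85 mm high, loose; origin at the centre of its underside.
There are look-alikes about, which are no part of the job. What is shaped like the scraper_blue but purple is not meant. What is shaped like the scraper_yellow but brown is not meant.

How it is judged (in metres and radians):
At the end, for the whole second after the job is handed in: Every scraper present lies flat and at rest in the slot of its own colour, toothed end in, its handle end sticking out 20 mm (within about 4 mm, i.e. against the back stop), straight within 0.08 rad, level within 0.1 rad; bowl, jar and mug within 30 mm of where they stood (x of scraper_yellow in the frame of slot_yellow between -0.0165 and -0.008 m and y of scraper_yellow in the frame of slot_yellow between -0.006 and 0.006 m and z of scraper_yellow in the frame of slot_yellow between 0 and 0.01 m and angle between the x axis of scraper_yellow and the x axis of slot_yellow, either way round below 0.08 rad and angle between each of scraper_yellow, scraper_blue, scraper_red's own z axis and vertical below 0.1 rad and x of handle_yellow in the frame of slot_yellow below -0.07 m and linear speed of each of scraper_yellow, scraper_blue, scraper_red below 0.02 m/s and x of scraper_blue in the frame of slot_blue between -0.0165 and -0.008 m and y of scraper_blue in the frame of slot_blue between -0.006 and 0.006 m and z of scraper_blue in the frame of slot_blue between 0 and 0.01 m and angle between the x axis of scraper_blue and the x axis of slot_blue, either way round below 0.08 rad and x of handle_blue in the frame of slot_blue below -0.07 m and x of scraper_red in the frame of slot_red between -0.0165 and -0.008 m and y of scraper_red in the frame of slot_red between -0.006 and 0.006 m and z of scraper_red in the frame of slot_red between 0 and 0.01 m and angle between the x axis of scraper_red and the x axis of slot_red, either way round below 0.08 rad and x of handle_red in the frame of slot_red below -0.07 m and distance of each of bowl, jar, mug from where it was at the start of the episode below 0.03 m); the robot touches nothing.
It fails at once if the bowl, the jar or the mug is moved more than 30 mm or tipped over (distance of any of bowl, jar, mug from where it was at the start of the episode above 0.03 m or angle between any of bowl, jar, mug's own z axis and vertical above 0.5 rad).
It fails at once if the yellow scraper is lifted straight up out of its lane, its handle end not yet at the front edge (x of handle_yellow in the frame of board_edge between 0.005 and 0.12 m and y of handle_yellow in the frame of board_edge between -0.11 and 0.11 m and z of scraper_yellow in the frame of board_edge between 0.025 and 0.06 m).
It fails at once if the blue scraper is lifted straight up out of its lane, its handle end not yet at the front edge (x of handle_blue in the frame of board_edge between 0.005 and 0.12 m and y of handle_blue in the frame of board_edge between -0.11 and 0.11 m and z of scraper_blue in the frame of board_edge between 0.025 and 0.06 m).
It fails at once if the red scraper is lifted straight up out of its lane, its handle end not yet at the front edge (x of handle_red in the frame of board_edge between 0.005 and 0.12 m and y of handle_red in the frame of board_edge between -0.11 and 0.11 m and z of scraper_red in the frame of board_edge between 0.025 and 0.06 m).
Of scraper_yellow, scraper_blue, scraper_red only 2 to 3 are there at a start; the rules pass over those that are not, and their reading is None.
At some moment in a run one of scraper_yellow, scraper_blue, scraper_red may be knocked a few centimetres aside while the robot is not near it.
It also fails if it takes over 210 s, if anything falls off the work surface, if the arm or the gripper's body presses on something with over 40 N, if the wrist force passes 120 N, or if a joint passes its speed limit or range.

## Working session

There is one attempt and no reset: what is moved stays moved. The work goes in short steps, Python scripts to look and compute and a tool call to move; the robot and the scene stay as the last step left them, time stands still between calls to the robot, and variables do not carry over. Pictures are saved under pics/ and viewed, about 12 in all and at most 16, crops included, and the job is handed in when it is done.

Besides the shell and the picture viewer there is one more tool, called after ">>>" as name(argument=value, ...) on one line, values as JSON. play_rows: Moves the arm, as the interface text tells. Its arguments: {"type":"object","properties":{"targets":{"type":"array","items":{"type":"object","properties":{"x":{"type":"number"},"y":{"type":"number"},"z":{"type":"number"},"turn":{"type":"number"},"claw":{"type":"number"}}}},"squeeze":{"type":"number"}},"required":["targets"]}

```bash
mkdir -p pics
cat > h.py <<'E'
import numpy as np, cv2
from cell import arm, imaging
def shot(cam, fn=None):
    d=imaging.read_camera(cam)
    if fn: cv2.imwrite('pics/'+fn, d['img'][:,:,::-1])
    return d
def px2w(d,uv,z):
    uv=np.atleast_2d(np.float64(uv)); r=np.c_[uv,np.ones(len(uv))]@np.linalg.inv(d['intrinsics']).T@d['T'][:3,:3].T
    o=d['T'][:3,3]; return o+r*((z-o[2])/r[:,2])[:,None]
def w2px(d,p):
    p=np.atleast_2d(np.float64(p)); c=(p-d['T'][:3,3])@d['T'][:3,:3]; q=c@d['intrinsics'].T; return q[:,:2]/q[:,2:]
E
python3 - <<'E'
from h import *
np.set_printoptions(precision=3,suppress=True)
for c in('scene','side'):
    d=shot(c,c+'0.png'); print(d['T'],d['intrinsics'])
s=arm.read_state(); print(s['tcp_rot'],s['position'],s['opening'],s['time'])
E
```

```text
[[  -0.52     0.627   -0.58  1195.347]
 [   0.854    0.384   -0.35   404.173]
 [   0.003   -0.678   -0.735  877.816]
 [   0.       0.       0.       1.   ]] [[366.352   0.    322.246]
 [  0.    366.352 201.147]
 [  0.      0.      1.   ]]
[[  -0.994   -0.084    0.065  462.035]
 [  -0.106    0.716   -0.69   999.665]
 [   0.012   -0.693   -0.721 1115.412]
 [   0.       0.       0.       1.   ]] [[484.548   0.    318.84 ]
 [  0.    484.548 208.033]
 [  0.      0.      1.   ]]
[[ 0.975  0.223 -0.   ]
 [ 0.223 -0.975  0.002]
 [ 0.    -0.002 -1.   ]] [ 122.605 -535.666  230.554] 85.41733058560052 0.1
```

View pics/scene0.png

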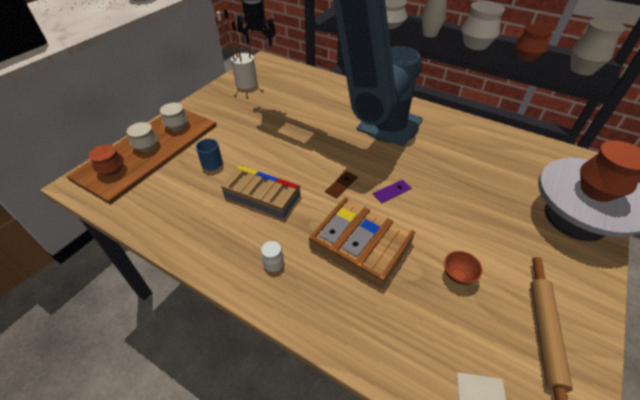

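View pics/side0.png

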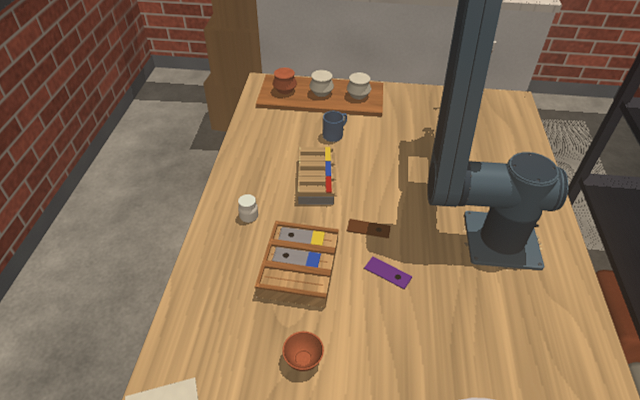

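Side view: board around (298,262) with yellow at (300,237) and blue at (297,258), no red; rack around (316,177) with strips yellow, blue, red from far to near. Next I'll get close views with the wrist camera.

Run:
```python
from h import *
np.set_printoptions(precision=1,suppress=True)
d=shot('side'); 
print('board corners',px2w(d,[[276,222],[338,233],[328,297],[256,288]],53))
print('handles y/b',px2w(d,[[324,239],[320,260]],49))
print('rack',px2w(d,[[332,147],[331,193],[299,193],[302,147]],56))
print('jar,bowl,mug',px2w(d,[[248,215],[303,365],[333,137]],0))
w=shot('wrist'); s=arm.read_state()
R=s['tcp_rot'];print(R.T@(w['T'][:3,3]-s['position']));print(R.T@w['T'][:3,:3],w['intrinsics'])
```

```text
board corners [[677.2  54.7  53. ]
 [491.8  76.4  53. ]
 [500.3 297.5  53. ]
 [690.4 291.2  53. ]]
handles y/b [[530.1 100.3  49. ]
 [533.6 177.2  49. ]]
rack [[ 543.  -310.    56. ]
 [ 526.4  -83.4   56. ]
 [ 625.7  -71.6   56. ]
 [ 645.8 -297.6   56. ]]
jar,bowl,mug [[ 780.2  -11.5    0. ]
 [ 544.6  463.7    0. ]
 [ 548.7 -438.1    0. ]]
[  83.1   -1.5 -142.4]
[[-0.  -0.9 -0.3]
 [ 1.  -0.  -0. ]
 [ 0.  -0.3  0.9]] [[357.4   0.  316.1]
 [  0.  357.4 207.2]
 [  0.    0.    1. ]]
```

>>> play_rows(targets=[{"x": 464, "y": -248, "z": -70, "turn": 0.145, "claw": 0}, {"x": 464, "y": -248, "z": -70, "turn": 0.145, "claw": 0}, {"x": 464, "y": -248, "z": -70, "turn": 0.145, "claw": 0}, {"x": 464, "y": -248, "z": -70, "turn": 0.145, "claw": 0}, {"x": 464, "y": -248, "z": -70, "turn": 0.145, "claw": 0}, {"x": 464, "y": -248, "z": -70, "turn": 0.145, "claw": 0}, {"x": 464, "y": -248, "z": -70, "turn": 0.145, "claw": 0}, {"x": 464, "y": -248, "z": -70, "turn": 0.145, "claw": 0}, {"x": 464, "y": -248, "z": -70, "turn": 0.145, "claw": 0}, {"x": 464, "y": -248, "z": -70, "turn": 0.145, "claw": 0}, {"x": 464, "y": -248, "z": -70, "turn": 0.145, "claw": 0}, {"x": 464, "y": -248, "z": -70, "turn": 0.145, "claw": 0}, {"x": 464, "y": -248, "z": -70, "turn": 0.145, "claw": 0}])

```text
time: 1.82
position: [519.0, -191.8, 301.3]
tcp_rot: [[0.997, 0.078, -0.0], [0.078, -0.997, -0.0], [-0.0, 0.0, -1.0]]
wrist_force: [-0.5, 0.0, -0.0]
opening: 0.2
```

Run:
```python
from h import *
np.set_printoptions(precision=3,suppress=True)
d=shot('wrist','w1.png'); s=arm.read_state(); print(s['position'],s['tcp_rot'],s['time'],s['opening'])
```

```text
[ 519.097 -191.747  301.347] [[ 0.997  0.078 -0.   ]
 [ 0.078 -0.997 -0.   ]
 [-0.     0.    -1.   ]] 1.875 0.043693593467388527
```

View pics/w1.png

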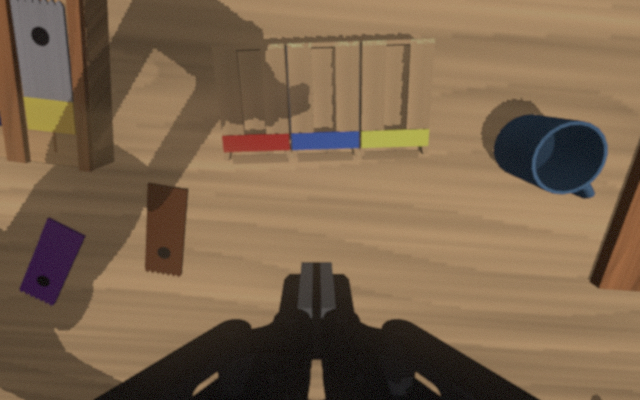

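Strips seen: red 222–290, blue 290–360, yellow 360–430 (rows 131–152). Now the board.

>>> play_rows(targets=[{"x": -10, "y": -369, "z": 0, "turn": 0.123}, {"x": -10, "y": -369, "z": 0, "turn": 0.123}, {"x": -10, "y": -369, "z": 0, "turn": 0.123}, {"x": -10, "y": -369, "z": 0, "turn": 0.123}, {"x": -10, "y": -369, "z": 0, "turn": 0.123}, {"x": -10, "y": -369, "z": 0, "turn": 0.123}, {"x": -10, "y": -369, "z": 0, "turn": 0.123}, {"x": -10, "y": -369, "z": 0, "turn": 0.123}, {"x": -10, "y": -369, "z": 0, "turn": 0.123}])

```text
invalid input at $.targets[0]: expected keys x, y, z, turn, claw
```

```bash
cat >> h.py <<'E'
HUE={'yellow':(22,34),'blue':(108,122),'red':(174,182)}
def blobs(d,col,amin=150):
    h=cv2.cvtColor(d['img'],cv2.COLOR_RGB2HSV); lo,hi=HUE[col]
    H=h[:,:,0].astype(int); 
    if col=='red': H=np.where(H<6,H+180,H)
    m=((H>=lo)&(H<=hi)&(h[:,:,1]>150)&(h[:,:,2]>70)).astype('uint8')
    m=cv2.morphologyEx(m,cv2.MORPH_OPEN,np.ones((3,3)))
    cs,_=cv2.findContours(m,cv2.RETR_EXTERNAL,cv2.CHAIN_APPROX_NONE)
    return [c[:,0] for c in cs if cv2.contourArea(c)>amin]
def rect(d,c,z):
    p=px2w(d,c,z)[:,:2].astype('float32'); (cx,cy),(w,h),a=cv2.minAreaRect(p)
    e=cv2.boxPoints(((cx,cy),(w,h),a)); s=[e[1]-e[0],e[2]-e[1]]; s.sort(key=lambda v:-np.hypot(*v))
    l=s[0]*np.sign(s[0][1]); yaw=np.arctan2(-l[0],l[1])
    return np.array([cx,cy]),np.hypot(*s[0]),np.hypot(*s[1]),yaw   # yaw of normal-to-long-side (x axis)
E
python3 - <<'E'
from h import *
np.set_printoptions(precision=3,suppress=True)
d=shot('wrist','w2.png'); s=arm.read_state(); print(s['position'],s['tcp_rot'],s['time'])
for col in('yellow','blue','red'):
    for c in blobs(d,col): print(col,c.mean(0),rect(d,c,49))
img=cv2.imread('pics/w1.png')[:,:,::-1]
# pose of w1 camera from tcp offset
np.savez('pics/x.npz',T=d['T'])
R2=s['tcp_rot'];R1=np.array([[.997,.078,0],[.078,-.997,0],[0,0,-1]]);p1=np.array([519.1,-191.75,301.35])
T=np.eye(4);T[:3,:3]=R1@R2.T@d['T'][:3,:3];T[:3,3]=p1+R1@R2.T@(d['T'][:3,3]-s['position'])
d1=dict(img=np.ascontiguousarray(img),intrinsics=d['intrinsics'],T=T)
for col in('yellow','blue','red'):
    for c in blobs(d1,col): print('rack',col,c.mean(0),rect(d1,c,56.5))
print(px2w(d1,[[222,41],[433,38],[222,152],[430,148]],56))
E
```

```text
[ 519.232 -191.628  301.385] [[ 0.997  0.078  0.   ]
 [ 0.078 -0.997 -0.   ]
 [ 0.     0.    -1.   ]] 1.925
[[ 634.742  -87.751   56.   ]
 [ 653.548 -295.383   56.   ]
 [ 524.048  -86.869   56.   ]
 [ 545.93  -312.048   56.   ]]
```

View pics/w2.png

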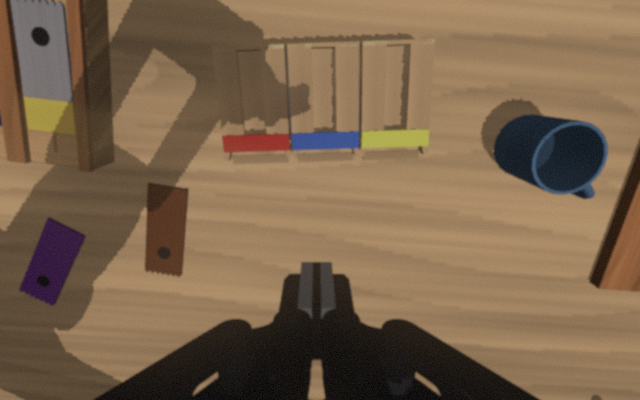

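The move was refused because it needs a claw key, so this picture is the same as before. I'll tune the colour masks on it, then move.

```bash
python3 - <<'E'
import cv2
h=cv2.cvtColor(cv2.imread('pics/w2.png'),cv2.COLOR_BGR2HSV)
for u,v in[(255,143),(325,141),(395,139),(45,115),(550,150),(315,90),(20,130),(60,260),(20,50)]: print(u,v,h[v,u])
E
sed -i "s/^HUE.*/HUE={'yellow':(25,34),'blue':(105,118),'red':(174,182)}/; s/h\[:,:,1\]>150/h[:,:,1]>140/" h.py
python3 - <<'E'
from h import *
np.set_printoptions(precision=3,suppress=True)
d=shot('wrist')
for col in('yellow','blue','red'):
    for c in blobs(d,col): print(col,c.mean(0),rect(d,c,56.5))
E
```

```text
255 143 [  2 176 149]
325 141 [113 148 143]
395 139 [ 29 135 179]
45 115 [ 25 145 167]
550 150 [108 101  73]
315 90 [ 15  97 160]
20 130 [ 13 135 125]
60 260 [140 151  64]
20 50 [171  14 124]
blue [323.85  140.694] (array([ 545.605, -197.565]), np.float32(68.74627), np.float32(14.315856), np.float32(0.107222855))
```

>>> play_rows(targets=[{"x": -10, "y": -369, "z": 0, "turn": 0.123, "claw": 0}, {"x": -10, "y": -369, "z": 0, "turn": 0.123, "claw": 0}, {"x": -10, "y": -369, "z": 0, "turn": 0.123, "claw": 0}, {"x": -10, "y": -369, "z": 0, "turn": 0.123, "claw": 0}, {"x": -10, "y": -369, "z": 0, "turn": 0.123, "claw": 0}, {"x": -10, "y": -369, "z": 0, "turn": 0.123, "claw": 0}, {"x": -10, "y": -369, "z": 0, "turn": 0.123, "claw": 0}, {"x": -10, "y": -369, "z": 0, "turn": 0.123, "claw": 0}, {"x": -10, "y": -369, "z": 0, "turn": 0.123, "claw": 0}, {"x": -10, "y": -369, "z": 0, "turn": 0.123, "claw": 0}])

```text
time: 3.22
position: [480.7, 174.7, 301.3]
tcp_rot: [[0.999, -0.046, -0.0], [-0.046, -0.999, -0.0], [-0.0, 0.0, -1.0]]
wrist_force: [-0.3, 1.1, 0.9]
opening: 0.2
```

Run:
```python
from h import *
np.set_printoptions(precision=3,suppress=True)
d=shot('wrist','w3.png'); s=arm.read_state(); print(s['position'],s['tcp_rot'],s['time'])
for col in('yellow','blue','red'):
    for c in blobs(d,col): print(col,c.mean(0),rect(d,c,49))
```

```text
[480.669 174.876 301.343] [[ 0.999 -0.045  0.   ]
 [-0.045 -0.999 -0.   ]
 [ 0.     0.    -1.   ]] 3.275
blue [317.162 107.514] (array([541.069, 173.038]), np.float32(33.133606), np.float32(9.240955), np.float32(-0.045950573))
red [601.953  97.153] (array([ 536.832, -128.051]), np.float32(74.99946), np.float32(17.08637), np.float32(0.09243367))
```

View pics/w3.png

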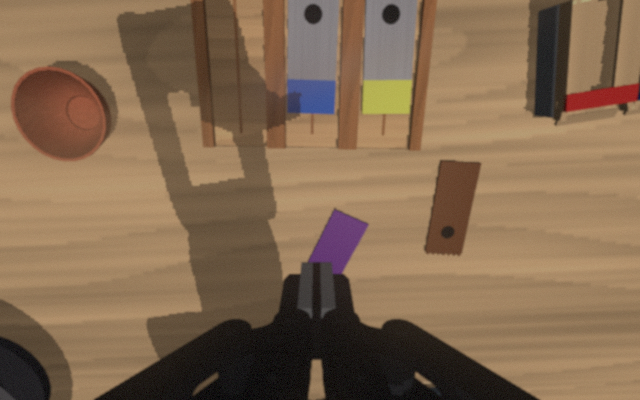

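w3 shows the blue band (288–336, 80–115), the yellow band (363–411, 80–115) and the board front corners at about (203,147) and (422,150). I'm fixing the masks and computing the first drag.

```bash
sed -i "s/^HUE.*/HUE={'yellow':(23,34),'blue':(105,122),'red':(174,184)}/; s/h\[:,:,1\]>140/h[:,:,1]>110/" h.py
python3 - <<'E'
from h import *
np.set_printoptions(precision=3,suppress=True)
d=shot('wrist')
for col in('yellow','blue'):
    for c in blobs(d,col): print(col,c.min(0),c.max(0),rect(d,c,49))
print('board',px2w(d,[[203,147],[422,150]],53))
print('rails at front',px2w(d,[[213,147],[267,148],[285,149],[339,149],[357,149],[411,150]],53))
print('edge floor',px2w(d,[[250,147],[310,148],[385,150]],45))
print('hand rule rect b',px2w(d,[[288,114],[336,114]],49),px2w(d,[[363,114.5],[411,115]],49))
T1=np.eye(4)
img=cv2.imread('pics/w1.png')[:,:,::-1]
s=arm.read_state();R2=s['tcp_rot'];R1=np.array([[.997,.078,0],[.078,-.997,0],[0,0,-1]]);p1=np.array([519.1,-191.75,301.35])
T=np.eye(4);T[:3,:3]=R1@R2.T@d['T'][:3,:3];T[:3,3]=p1+R1@R2.T@(d['T'][:3,3]-s['position'])
d1=dict(img=np.ascontiguousarray(img),intrinsics=d['intrinsics'],T=T)
for col in('yellow','blue','red'):
    for c in blobs(d1,col): print('rack',col,c.min(0),c.max(0),rect(d1,c,56.5))
E
```

```text
yellow [362  80] [411 113] (array([547.117,  99.026]), np.float32(51.651367), np.float32(33.349884), np.float32(-0.025274003))
blue [289  81] [333 112] (array([551.269, 178.412]), np.float32(46.5168), np.float32(31.28511), np.float32(-0.04578764))
board [[504.312 299.121  53.   ]
 [490.08   59.808  53.   ]]
rails at front [[503.812 288.197  53.   ]
 [500.025 229.315  53.   ]
 [498.033 209.72   53.   ]
 [495.332 150.645  53.   ]
 [494.432 130.955  53.   ]
 [490.631  71.849  53.   ]]
edge floor [[500.709 249.326  45.   ]
 [496.537 182.516  45.   ]
 [490.471  98.836  45.   ]]
hand rule rect b [[534.707 204.106  49.   ]
 [532.354 152.696  49.   ]] [[530.509 123.784  49.   ]
 [527.633  72.342  49.   ]]
rack yellow [361 129] [428 147] (array([ 553.633, -272.357]), np.float32(72.937256), np.float32(19.176798), np.float32(0.077481434))
rack yellow [24 97] [ 67 130] (array([549.181,  96.231]), np.float32(44.822994), np.float32(32.45846), np.float32(-0.034446754))
rack blue [292 132] [358 148] (array([ 545.928, -197.877]), np.float32(71.10518), np.float32(16.36738), np.float32(0.10379427))
rack red [223 134] [289 150] (array([ 538.034, -123.968]), np.float32(70.722176), np.float32(16.545122), np.float32(0.095038004))
```

Both handles are about 37 mm behind the edge and board yaw is about −0.059. Yellow goes first: I'll hover over its middle.

>>> play_rows(targets=[{"x": 127, "y": 76, "z": 60, "turn": 0.014, "claw": 0}, {"x": 127, "y": 76, "z": 60, "turn": 0.014, "claw": 0}, {"x": 127, "y": 76, "z": 60, "turn": 0.014, "claw": 0}, {"x": 127, "y": 76, "z": 120, "turn": 0.014, "claw": 0}, {"x": 127, "y": 76, "z": 180, "turn": 0.014, "claw": 0}, {"x": 127, "y": 76, "z": 220, "turn": 0.014, "claw": 0}, {"x": 127, "y": 76, "z": 240, "turn": 0.014, "claw": 0}, {"x": 127, "y": 76, "z": 247, "turn": 0.014, "claw": 0}, {"x": 127, "y": 76, "z": 247, "turn": 0.014, "claw": 0}, {"x": 127, "y": 76, "z": 247, "turn": 0.014, "claw": 0}])

```text
time: 4.58
position: [604.9, 94.5, 55.7]
tcp_rot: [[0.998, -0.057, 0.002], [-0.057, -0.998, -0.0], [0.002, -0.0, -1.0]]
wrist_force: [-0.3, 0.0, 0.7]
opening: 0.0
```

>>> play_rows(targets=[{"x": 0, "y": 0, "z": 2, "turn": 0, "claw": 0}, {"x": 0, "y": 0, "z": 4, "turn": 0, "claw": 0}, {"x": 0, "y": 0, "z": 5, "turn": 0, "claw": 0}, {"x": 0, "y": 0, "z": 5, "turn": 0, "claw": 0}])

```text
time: 5.08
position: [603.8, 94.7, 49.2]
tcp_rot: [[0.998, -0.057, -0.0], [-0.057, -0.998, 0.0], [-0.0, -0.0, -1.0]]
wrist_force: [0.5, -0.2, 0.2]
opening: -0.1
```

>>> play_rows(targets=[{"x": 0, "y": 0, "z": 1, "turn": 0, "claw": 0}, {"x": 0, "y": 0, "z": 1.5, "turn": 0, "claw": 0}, {"x": 0, "y": 0, "z": 1.5, "turn": 0, "claw": 0}])

```text
time: 5.45
position: [603.9, 94.7, 49.0]
tcp_rot: [[0.998, -0.057, 0.0], [-0.057, -0.998, -0.0], [0.0, 0.0, -1.0]]
wrist_force: [-2.0, -0.9, 8.5]
opening: 0.2
```

>>> play_rows(targets=[{"x": -3, "y": 0, "z": 0, "turn": 0, "claw": 0}, {"x": -9, "y": 0, "z": 0, "turn": 0, "claw": 0}, {"x": -15, "y": 0, "z": 0, "turn": 0, "claw": 0}, {"x": -21, "y": 0, "z": 0, "turn": 0, "claw": 0}, {"x": -27, "y": 0, "z": 0, "turn": 0, "claw": 0}, {"x": -33, "y": 0, "z": 0, "turn": 0, "claw": 0}, {"x": -39, "y": 0, "z": 0, "turn": 0, "claw": 0}, {"x": -45, "y": 0, "z": 0, "turn": 0, "claw": 0}, {"x": -51, "y": 0, "z": 0, "turn": 0, "claw": 0}, {"x": -57, "y": 0, "z": 0, "turn": 0, "claw": 0}, {"x": -63, "y": 0, "z": 0, "turn": 0, "claw": 0}, {"x": -69, "y": 0, "z": 0, "turn": 0, "claw": 0}, {"x": -73, "y": 0, "z": 0, "turn": 0, "claw": 0}, {"x": -75, "y": 0, "z": 0, "turn": 0, "claw": 0}, {"x": -75, "y": 0, "z": 0, "turn": 0, "claw": 0}])

```text
time: 7.32
position: [530.5, 98.9, 49.1]
tcp_rot: [[0.998, -0.057, 0.004], [-0.057, -0.998, -0.0], [0.004, -0.0, -1.0]]
wrist_force: [2.2, 1.1, 6.8]
opening: 0.1
```

>>> play_rows(targets=[{"x": 0, "y": 0, "z": -10, "turn": 0, "claw": 0}, {"x": 0, "y": 0, "z": -60, "turn": 0, "claw": 0}, {"x": -50, "y": 0, "z": -120, "turn": 0, "claw": 60}, {"x": -80, "y": 0, "z": -160, "turn": 0, "claw": 80}, {"x": -80, "y": 0, "z": -160, "turn": 0, "claw": 100}, {"x": -80, "y": 0, "z": -160, "turn": 0, "claw": 100}, {"x": -80, "y": 0, "z": -160, "turn": 0, "claw": 100}, {"x": -80, "y": 0, "z": -160, "turn": 0, "claw": 100}])

```text
time: 8.32
position: [448.9, 103.4, 206.4]
tcp_rot: [[0.998, -0.057, -0.003], [-0.057, -0.998, 0.0], [-0.003, 0.0, -1.0]]
wrist_force: [-0.5, 0.0, -0.3]
opening: 85.0
```

Run:
```python
from h import *
np.set_printoptions(precision=3,suppress=True)
d=shot('wrist','w4.png'); s=arm.read_state(); print(s['position'],s['tcp_rot'],s['time'],s['opening'])
for col in('yellow','blue'):
    for c in blobs(d,col): print(col,c.min(0),c.max(0),rect(d,c,49))
```

```text
[448.999 103.411 206.537] [[ 0.998 -0.057 -0.003]
 [-0.057 -0.998  0.   ]
 [-0.003  0.    -1.   ]] 8.375 85.51289377936084
yellow [287 135] [346 175] (array([473.884, 103.318]), np.float32(50.332134), np.float32(34.03618), np.float32(-0.030465214))
blue [181  39] [245  84] (array([551.935, 178.436]), np.float32(49.38787), np.float32(32.66469), np.float32(-0.07286986))
```

View pics/w4.png

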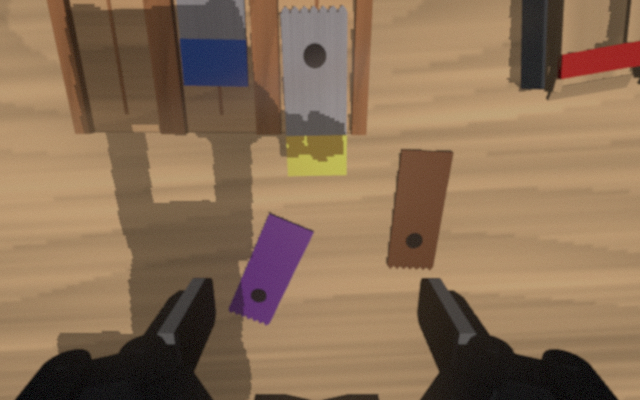

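Yellow overhangs about 34 mm (band 287–346, 135–175, board edge at row 135). I'll grip across the band.

>>> play_rows(targets=[{"x": 23, "y": -1, "z": 40, "turn": 0, "claw": 100}, {"x": 23, "y": -1, "z": 90, "turn": 0, "claw": 100}, {"x": 23, "y": -1, "z": 130, "turn": 0, "claw": 100}, {"x": 23, "y": -1, "z": 160, "turn": 0, "claw": 100}, {"x": 23, "y": -1, "z": 171, "turn": 0, "claw": 100}, {"x": 23, "y": -1, "z": 171, "turn": 0, "claw": 100}, {"x": 23, "y": -1, "z": 171, "turn": 0, "claw": 75}, {"x": 23, "y": -1, "z": 171, "turn": 0, "claw": 65}, {"x": 23, "y": -1, "z": 171, "turn": 0, "claw": 40}, {"x": 23, "y": -1, "z": 171, "turn": 0, "claw": 40}, {"x": 23, "y": -1, "z": 171, "turn": 0, "claw": 40}, {"x": 23, "y": -1, "z": 171, "turn": 0, "claw": 40}], squeeze=60)

```text
time: 9.88
position: [473.0, 103.2, 38.0]
tcp_rot: [[0.998, -0.057, 0.002], [-0.057, -0.998, -0.0], [0.002, -0.0, -1.0]]
wrist_force: [-0.8, 0.7, 6.5]
opening: 47.4
```

>>> play_rows(targets=[{"x": 0, "y": 0, "z": -4, "turn": 0, "claw": 40}, {"x": 0, "y": 0, "z": -10, "turn": 0, "claw": 40}, {"x": -5, "y": 0, "z": -20, "turn": 0, "claw": 40}, {"x": -15, "y": 0, "z": -40, "turn": 0, "claw": 40}, {"x": -30, "y": 0, "z": -60, "turn": 0, "claw": 40}, {"x": -50, "y": 0, "z": -80, "turn": 0, "claw": 40}, {"x": -50, "y": 0, "z": -80, "turn": 0, "claw": 40}, {"x": -50, "y": 0, "z": -80, "turn": 0, "claw": 40}])

```text
time: 10.88
position: [422.6, 106.0, 116.9]
tcp_rot: [[0.998, -0.057, 0.001], [-0.057, -0.998, -0.0], [0.001, -0.0, -1.0]]
wrist_force: [0.4, -0.6, -1.2]
opening: 47.7
```

Run:
```python
from h import *
d=shot('wrist','w5.png'); e=shot('side','s5.png')
a=d['img'];b=cv2.resize(e['img'][180:300,260:420],(640,480))
cv2.imwrite('pics/c5.png',cv2.resize(np.vstack([a,b]),(436,600))[:,:,::-1])
```

```text
(no output)
```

View pics/c5.png

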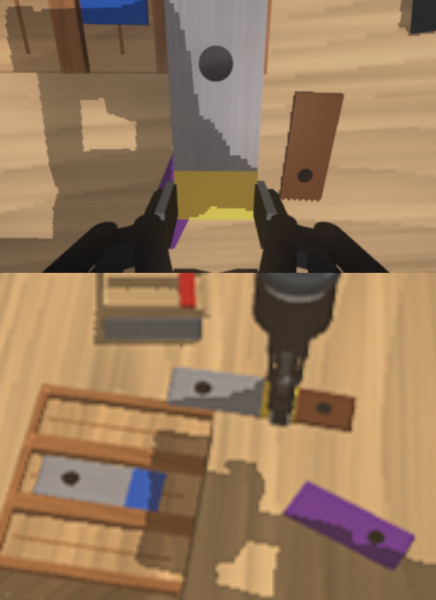

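Yellow is gripped at its band and clear of the board. I'll check its pitch numerically.

```bash
cat >> h.py <<'E'
def plate(d,p,R,rows,L,Rr,zg0):
    """fit held plate: edges pixels -> z offset, pitch about tool y, y centre, yaw. Plate frame at tcp xy."""
    from scipy.optimize import least_squares
    g=cv2.GaussianBlur(cv2.cvtColor(d['img'],cv2.COLOR_RGB2GRAY),(3,3),0).astype(float)
    gx=np.abs(cv2.Sobel(d['img'],cv2.CV_64F,1,0)).sum(2)
    obs=[]
    for v in rows:
        for (c0,c1),s in((L,1),(Rr,-1)):
            u0=c0+(c1-c0)*v/240.; a=int(u0)-14; k=a+np.argmax(gx[v,a:a+29]); obs.append((k,v,s))
    obs=np.array(obs,float)
    rays=np.c_[obs[:,:2],np.ones(len(obs))]@np.linalg.inv(d['intrinsics']).T@d['T'][:3,:3].T@R
    o=R.T@(d['T'][:3,3]-p)
    def res(q):
        z0,pit,yc,yaw=q   # tool-frame plane z=z0+pit*x (z down)
        t=(z0+pit*o[0]-o[2])/(rays[:,2]-pit*rays[:,0]); P=o+rays*t[:,None]
        return P[:,1]-yc-yaw*P[:,0]+25*obs[:,2]
    f=least_squares(res,[zg0,0,0,0],loss='soft_l1'); return f.x,res(f.x)
E
python3 - <<'E'
from h import *
np.set_printoptions(precision=3,suppress=True)
d=shot('wrist'); s=arm.read_state()
f,r=plate(d,s['position'],s['tcp_rot'],range(10,240,10),(245,254),(391,382),-12)
print('z0 pitch yc yaw',f); print(r)
E
```

```text
z0 pitch yc yaw [-8.176 -0.055 -2.072  0.016]
[ 4.416  0.209 -0.248  0.177 -0.105 -1.486 -0.288  0.441 -0.142  0.41
  0.007  0.379 -0.18   0.686 -0.029 -1.055 -0.22   0.627 -0.066  0.946
  0.091 -0.846 -0.105 -0.892  0.055 -0.579 -0.146 -0.623  0.017 -0.301
  0.184 -0.343  0.354 -0.01   0.148 -0.05  -0.063 -0.091  0.11   0.256
  0.287  0.217  0.468  0.178 -1.358  0.54 ]
```

>>> play_rows(targets=[{"x": 0, "y": 30, "z": -10, "turn": 0, "claw": 40}, {"x": 0, "y": 80, "z": -10, "turn": -0.05, "claw": 40}, {"x": 2, "y": 130, "z": -10, "turn": -0.1, "claw": 40}, {"x": 3, "y": 180, "z": -10, "turn": -0.157, "claw": 40}, {"x": 4, "y": 230, "z": -10, "turn": -0.157, "claw": 40}, {"x": 5, "y": 280, "z": -10, "turn": -0.157, "claw": 40}, {"x": 5, "y": 330, "z": -10, "turn": -0.157, "claw": 40}, {"x": 5, "y": 370, "z": -10, "turn": -0.157, "claw": 40}, {"x": 5, "y": 390, "z": 0, "turn": -0.157, "claw": 40}, {"x": 5, "y": 393, "z": 10, "turn": -0.157, "claw": 40}, {"x": 5, "y": 393, "z": 20, "turn": -0.157, "claw": 40}, {"x": 5, "y": 393, "z": 20, "turn": -0.157, "claw": 40}, {"x": 5, "y": 393, "z": 20, "turn": -0.157, "claw": 40}])

```text
time: 12.65
position: [405.0, -285.7, 96.9]
tcp_rot: [[0.995, 0.101, 0.0], [0.101, -0.995, 0.0], [0.0, -0.0, -1.0]]
wrist_force: [-0.4, -0.3, -1.1]
opening: 47.8
```

Run:
```python
from h import *
np.set_printoptions(precision=3,suppress=True)
d=shot('wrist','w6.png'); s=arm.read_state(); print(s['position'],s['tcp_rot'][:2,0],s['time'])
for col in('yellow','blue','red'):
    for c in blobs(d,col): print(col,c.min(0),c.max(0),rect(d,c,56.5))
f,r=plate(d,s['position'],s['tcp_rot'],range(60,240,10),(245,254),(391,382),-8)
print('z0 pitch yc yaw',f)
e=shot('side'); 
a=d['img'];b=cv2.resize(e['img'][120:240,280:440],(640,480))
cv2.imwrite('pics/c6.png',cv2.resize(np.vstack([a,b]),(436,600))[:,:,::-1])
```

```text
[ 405.149 -285.968   97.15 ] [0.995 0.101] 12.7
yellow [260 296] [372 321] (array([ 360.798, -288.459]), np.float32(68.03088), np.float32(17.565277), np.float32(0.10147875))
z0 pitch yc yaw [-9.849  0.011 -2.176  0.007]
```

View pics/c6.png

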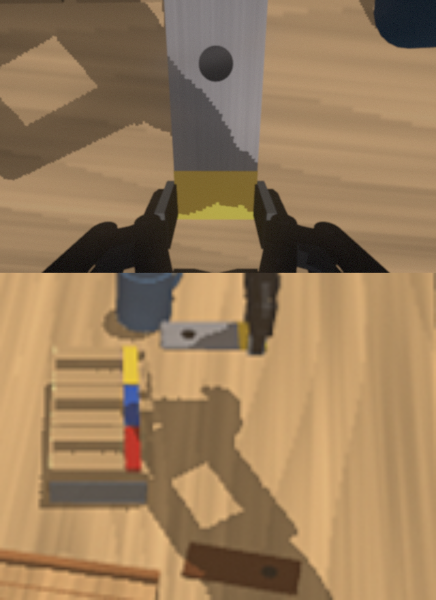

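Pitch is near level and the plate is centred. I'll lower it in front of the yellow mouth.

>>> play_rows(targets=[{"x": 0, "y": 2.4, "z": 20, "turn": 0, "claw": 40}, {"x": 0, "y": 2.4, "z": 45, "turn": 0, "claw": 40}, {"x": 0, "y": 2.4, "z": 61, "turn": 0, "claw": 40}, {"x": 0, "y": 2.4, "z": 61, "turn": 0, "claw": 40}, {"x": 0, "y": 2.4, "z": 61, "turn": 0, "claw": 40}])

```text
time: 13.38
position: [405.5, -289.4, 36.6]
tcp_rot: [[0.995, 0.1, 0.001], [0.1, -0.995, -0.001], [0.001, 0.001, -1.0]]
wrist_force: [-0.1, -0.3, -1.2]
opening: 48.2
```

Run:
```python
from h import *
np.set_printoptions(precision=3,suppress=True)
d=shot('side'); e=shot('scene'); s=arm.read_state(); print(s['position'],s['wrist_force'])
cv2.imwrite('pics/c7.png',np.vstack([cv2.resize(d['img'][130:205,280:440],(640,300)),cv2.resize(e['img'][145:220,190:350],(640,300))])[:,:,::-1])
```

```text
[ 405.595 -289.537   36.8  ] [ 0.456 -0.362 -1.217]
```

View pics/c7.png

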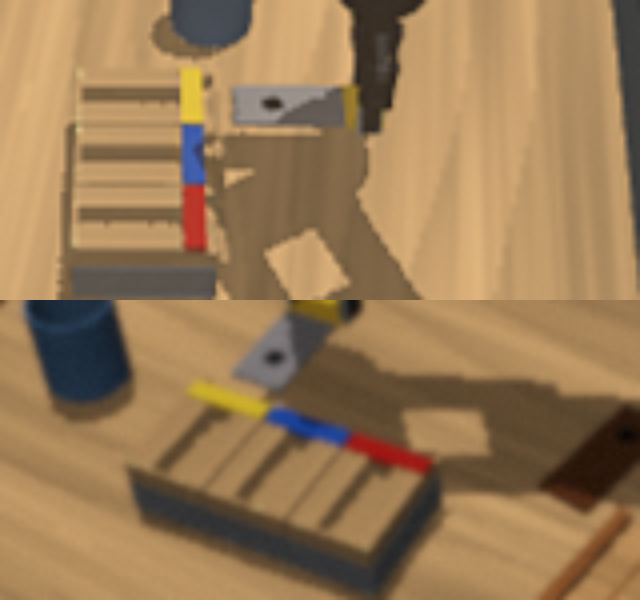

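The plate lines up with the yellow mouth to within about 2 mm in both views (side plate centre about row 106, strip about row 96 plus the height offset). Inserting.

>>> play_rows(targets=[{"x": 5, "y": 0, "z": 0, "turn": 0, "claw": 40}, {"x": 10, "y": 0, "z": 0, "turn": 0, "claw": 40}, {"x": 15, "y": 0, "z": 0, "turn": 0, "claw": 40}, {"x": 20, "y": 0, "z": 0, "turn": 0, "claw": 40}, {"x": 25, "y": 0, "z": 0, "turn": 0, "claw": 40}, {"x": 30, "y": 0, "z": 0, "turn": 0, "claw": 40}, {"x": 35, "y": 0, "z": 0, "turn": 0, "claw": 40}, {"x": 38, "y": 0, "z": 0, "turn": 0, "claw": 40}, {"x": 38, "y": 0, "z": 0, "turn": 0, "claw": 40}])

```text
time: 14.6
position: [443.0, -285.2, 35.8]
tcp_rot: [[0.995, 0.1, -0.0], [0.1, -0.995, 0.0], [-0.0, -0.0, -1.0]]
wrist_force: [0.1, -0.5, -0.7]
opening: 47.6
```

>>> play_rows(targets=[{"x": 5, "y": 0, "z": 0, "turn": 0, "claw": 40}, {"x": 10, "y": 0, "z": 0, "turn": 0, "claw": 40}, {"x": 15, "y": 0, "z": 0, "turn": 0, "claw": 40}, {"x": 20, "y": 0, "z": 0, "turn": 0, "claw": 40}, {"x": 25, "y": 0, "z": 0, "turn": 0, "claw": 40}, {"x": 30, "y": 0, "z": 0, "turn": 0, "claw": 40}, {"x": 35, "y": 0, "z": 0, "turn": 0, "claw": 40}, {"x": 40, "y": 0, "z": 0, "turn": 0, "claw": 40}, {"x": 40, "y": 0, "z": 0, "turn": 0, "claw": 40}])

```text
time: 15.72
position: [483.0, -281.2, 35.8]
tcp_rot: [[0.995, 0.1, 0.0], [0.1, -0.995, -0.0], [0.0, 0.0, -1.0]]
wrist_force: [0.6, 0.4, -0.9]
opening: 47.6
```

Run:
```python
from h import *
np.set_printoptions(precision=3,suppress=True)
d=shot('wrist','w8.png'); s=arm.read_state(); print(s['position'],s['wrist_force'])
for col in('yellow','blue','red'):
    for c in blobs(d,col): print(col,c.min(0),c.max(0),rect(d,c,56.5))
```

```text
[ 482.729 -281.158   35.763] [-0.812  0.302 -0.839]
yellow [260 297] [373 321] (array([ 480.842, -280.046]), np.float32(45.687603), np.float32(11.240971), np.float32(0.10021499))
yellow [264  91] [425 148] (array([ 555.077, -281.957]), np.float32(52.83591), np.float32(18.49032), np.float32(0.09986515))
blue [ 0 96] [187 148] (array([ 545.938, -198.476]), np.float32(64.94379), np.float32(16.94819), np.float32(0.09978026))
```

View pics/w8.png

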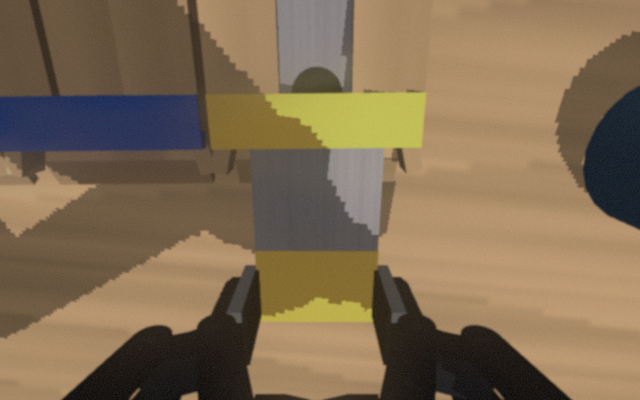

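Inserted straight: plate 252–383 under strip 205–425, both centred near 316. I'll advance 40 mm more, release, back off and shut for the push.

>>> play_rows(targets=[{"x": 6, "y": 0, "z": 0, "turn": 0, "claw": 40}, {"x": 12, "y": 0, "z": 0, "turn": 0, "claw": 40}, {"x": 18, "y": 0, "z": 0, "turn": 0, "claw": 40}, {"x": 24, "y": 0, "z": 0, "turn": 0, "claw": 40}, {"x": 30, "y": 0, "z": 0, "turn": 0, "claw": 40}, {"x": 36, "y": 0, "z": 0, "turn": 0, "claw": 40}, {"x": 39, "y": 0, "z": 0, "turn": 0, "claw": 40}, {"x": 39, "y": 0, "z": 0, "turn": 0, "claw": 40}])

```text
time: 16.77
position: [521.6, -277.3, 35.7]
tcp_rot: [[0.995, 0.1, -0.0], [0.1, -0.995, 0.0], [-0.0, -0.0, -1.0]]
wrist_force: [-0.5, -0.1, -1.1]
opening: 48.0
```

>>> play_rows(targets=[{"x": 0, "y": 0, "z": 0, "turn": 0, "claw": 70}, {"x": 0, "y": 0, "z": 0, "turn": 0, "claw": 100}, {"x": 0, "y": 0, "z": 0, "turn": 0, "claw": 100}, {"x": 0, "y": 0, "z": -20, "turn": 0, "claw": 100}, {"x": -10, "y": 0, "z": -60, "turn": 0, "claw": 100}, {"x": -50, "y": 0, "z": -80, "turn": 0, "claw": 50}, {"x": -50, "y": 0, "z": -80, "turn": 0, "claw": 0}, {"x": -50, "y": 0, "z": -60, "turn": 0, "claw": 0}, {"x": -50, "y": 0, "z": -30, "turn": 0, "claw": 0}, {"x": -50, "y": 0, "z": -5, "turn": 0, "claw": 0}, {"x": -50, "y": 0, "z": 1, "turn": 0, "claw": 0}, {"x": -50, "y": 0, "z": 1, "turn": 0, "claw": 0}, {"x": -44, "y": 0, "z": 1, "turn": 0, "claw": 0}, {"x": -38, "y": 0, "z": 1, "turn": 0, "claw": 0}, {"x": -32, "y": 0, "z": 1, "turn": 0, "claw": 0}, {"x": -26, "y": 0, "z": 1, "turn": 0, "claw": 0}, {"x": -20, "y": 0, "z": 1, "turn": 0, "claw": 0}, {"x": -16, "y": 0, "z": 1, "turn": 0, "claw": 0}, {"x": -12, "y": 0, "z": 1, "turn": 0, "claw": 0}, {"x": -12, "y": 0, "z": 1, "turn": 0, "claw": 0}])

```text
time: 19.27
position: [507.0, -278.6, 34.5]
tcp_rot: [[0.995, 0.1, -0.005], [0.1, -0.995, 0.001], [-0.005, -0.001, -1.0]]
wrist_force: [-9.3, -2.4, 3.7]
opening: 0.3
```

Run:
```python
from h import *
np.set_printoptions(precision=3,suppress=True)
d=shot('wrist','w9.png'); s=arm.read_state(); print(s['position'],s['wrist_force'])
```

```text
[ 507.061 -278.637   34.494] [-8.753 -2.526  4.308]
```

View pics/w9.png

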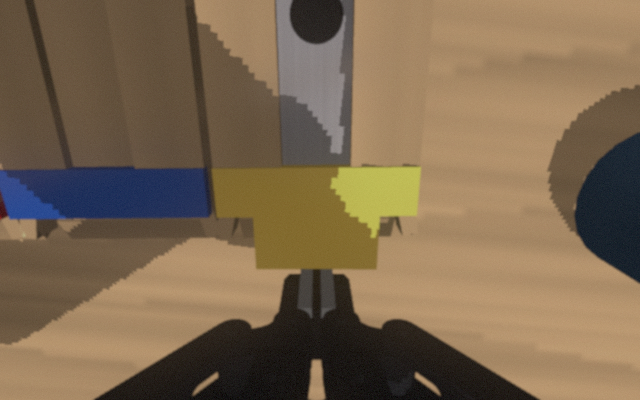

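Run:
```python
from h import *
d=imaging.read_camera('wrist')
h=px2w(d,[[316,268.5]],43)[0];m=px2w(d,[[316,217.5]],56)[0];print(h,m,np.hypot(*(h-m)[:2]))
```

```text
[ 516.46806886 -276.11684032   43.        ] [ 544.2775935  -273.35792143   56.        ] 27.94604255337264
```

>>> play_rows(targets=[{"x": 2, "y": 0, "z": 0, "turn": 0, "claw": 0}, {"x": 4, "y": 0, "z": 0, "turn": 0, "claw": 0}, {"x": 4, "y": 0, "z": 0, "turn": 0, "claw": 0}])

```text
time: 19.75
position: [507.3, -278.5, 34.3]
tcp_rot: [[0.995, 0.101, -0.012], [0.101, -0.995, 0.001], [-0.012, -0.003, -1.0]]
wrist_force: [-21.3, -6.0, 10.0]
opening: -0.3
```

The push stalls at 21 N with about 28 mm still out, so I'll back off and look.

>>> play_rows(targets=[{"x": -20, "y": 0, "z": 0, "turn": 0, "claw": 0}, {"x": -30, "y": 0, "z": -40, "turn": 0, "claw": 0}, {"x": -30, "y": 0, "z": -90, "turn": 0, "claw": 0}, {"x": -10, "y": 0, "z": -130, "turn": 0, "claw": 0}, {"x": 20, "y": 0, "z": -130, "turn": 0, "claw": 0}, {"x": 20, "y": 0, "z": -130, "turn": 0, "claw": 0}, {"x": 20, "y": 0, "z": -130, "turn": 0, "claw": 0}])

```text
time: 20.62
position: [532.6, -275.7, 164.0]
tcp_rot: [[0.995, 0.1, -0.002], [0.1, -0.995, 0.001], [-0.002, -0.001, -1.0]]
wrist_force: [-0.7, 0.2, -1.3]
opening: -0.4
```

Run:
```python
from h import *
np.set_printoptions(precision=3,suppress=True)
d=shot('wrist'); s=arm.read_state(); print(s['position'],s['wrist_force'])
cv2.imwrite('pics/c10.png',cv2.resize(d['img'][0:280,180:500],(685,600),interpolation=cv2.INTER_CUBIC)[:,:,::-1])
np.savez('pics/d10.npz',**d)
```

```text
[ 532.33  -275.755  163.946] [-0.972  0.234 -0.239]
```

View pics/c10.png

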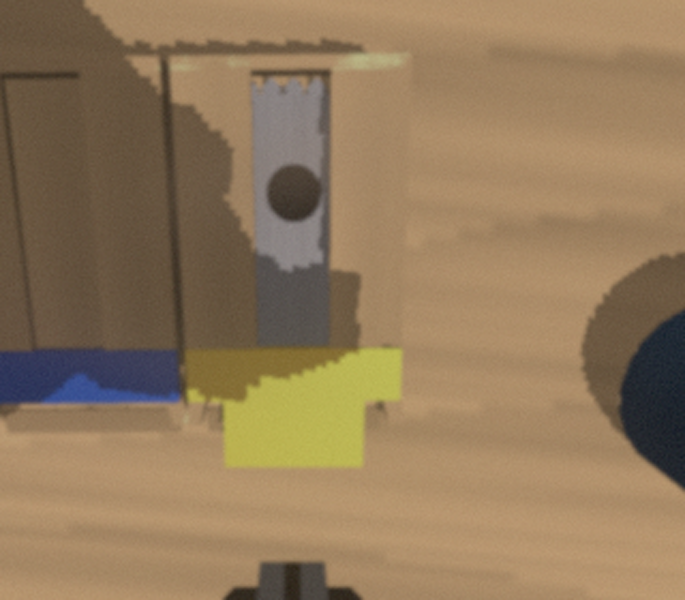

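Run:
```python
from h import *
np.set_printoptions(precision=1,suppress=True)
d=np.load('pics/d10.npz');k=685/320
f=lambda u,v,z:px2w(d,[[180+u/k,v/k]],z)[0]
ax=np.array([np.cos(.1),np.sin(.1)])
for n,u,v,z in[('teeth',290,80,43),('handle',293,467,43),('hole',294,193,43),('mouth',293,402,56),('strip back',293,348,56),('roofslot end',293,72,56),('roof back',293,56,56),('ramp',200,430,37),('plate L',225,450,43),('plate R',363,450,43),('strip L',185,380,56),('strip R',402,380,56)]:
    p=f(u,v,z);print(n,p,p[:2]@ax, p[:2]@[-ax[1],ax[0]])
```

```text
teeth [ 644.3 -262.3   43. ] 614.8645908670547 -325.28905712006303
handle [ 515.5 -276.2   43. ] 485.3957968526683 -326.28670747163295
hole [ 611.  -266.9   43. ] 581.2635440965971 -326.5701622673601
mouth [ 544.  -273.3   56. ] 513.9608680423498 -326.2736995617631
strip back [ 562.5 -271.5   56. ] 532.57499649365 -326.26520591183464
roofslot end [ 645.1 -263.1   56. ] 615.5710166860188 -326.2273347247513
roof back [ 649.3 -262.7   56. ] 619.8423466283571 -326.22538571159424
ramp [ 524.4 -240.7   37. ] 497.7498186015767 -291.83807214109675
plate L [ 519.7 -250.8   43. ] 492.0244418210809 -301.4391088764076
plate R [ 524.7 -301.    43. ] 492.0484249992012 -351.8491966208292
strip L [ 548.  -236.4   56. ] 521.6409022394133 -289.9081144730187
strip R [ 555.3 -309.1   56. ] 521.6610898001612 -362.9475831565337
```

The yellow teeth are at 614.9 against the back stop at about 615.8 (the strip's front sits 8 mm behind the true mouth), so yellow is home with about 20.5 mm out. Next is blue.

>>> play_rows(targets=[{"x": -38, "y": -457, "z": -42, "turn": 0.157, "claw": 0}, {"x": -38, "y": -457, "z": -42, "turn": 0.157, "claw": 0}, {"x": -38, "y": -457, "z": -42, "turn": 0.157, "claw": 0}, {"x": -38, "y": -457, "z": -42, "turn": 0.157, "claw": 0}, {"x": -38, "y": -457, "z": -42, "turn": 0.157, "claw": 0}, {"x": -38, "y": -457, "z": -42, "turn": 0.157, "claw": 0}, {"x": -38, "y": -457, "z": -42, "turn": 0.157, "claw": 0}, {"x": -38, "y": -457, "z": -42, "turn": 0.157, "claw": 0}, {"x": -38, "y": -457, "z": -42, "turn": 0.157, "claw": 0}, {"x": -38, "y": -457, "z": -42, "turn": 0.157, "claw": 0}, {"x": -38, "y": -457, "z": -42, "turn": 0.157, "claw": 0}])

```text
time: 22.05
position: [450.2, 173.5, 206.5]
tcp_rot: [[0.998, -0.059, -0.001], [-0.059, -0.998, -0.0], [-0.001, 0.0, -1.0]]
wrist_force: [-0.6, -0.5, -0.9]
opening: 0.0
```

Run:
```python
from h import *
np.set_printoptions(precision=3,suppress=True)
d=shot('wrist','w11.png'); s=arm.read_state(); print(s['position'],s['tcp_rot'][:2,0],s['time'])
for c in blobs(d,'blue'): print(c.min(0),c.max(0),rect(d,c,49))
```

```text
[450.206 173.584 206.569] [ 0.998 -0.059] 22.1
[272  36] [335  81] (array([552.163, 178.687]), np.float32(48.657227), np.float32(32.12292), np.float32(-0.077307284))
```

>>> play_rows(targets=[{"x": 60, "y": -9, "z": 0, "turn": 0, "claw": 0}, {"x": 120, "y": -9, "z": 20, "turn": 0, "claw": 0}, {"x": 157, "y": -9, "z": 60, "turn": 0, "claw": 0}, {"x": 157, "y": -9, "z": 100, "turn": 0, "claw": 0}, {"x": 157, "y": -9, "z": 135, "turn": 0, "claw": 0}, {"x": 157, "y": -9, "z": 150, "turn": 0, "claw": 0}, {"x": 157, "y": -9, "z": 154, "turn": 0, "claw": 0}, {"x": 157, "y": -9, "z": 156, "turn": 0, "claw": 0}, {"x": 157, "y": -9, "z": 157.5, "turn": 0, "claw": 0}, {"x": 157, "y": -9, "z": 158.5, "turn": 0, "claw": 0}, {"x": 157, "y": -9, "z": 158.5, "turn": 0, "claw": 0}])

```text
time: 23.48
position: [607.7, 174.9, 49.1]
tcp_rot: [[0.998, -0.057, 0.001], [-0.057, -0.998, 0.0], [0.001, -0.0, -1.0]]
wrist_force: [0.9, -0.3, 2.9]
opening: -0.1
```

>>> play_rows(targets=[{"x": 0, "y": 0, "z": 0.9, "turn": 0, "claw": 0}, {"x": -3, "y": 0, "z": 0.9, "turn": 0, "claw": 0}, {"x": -9, "y": 0, "z": 0.9, "turn": 0, "claw": 0}, {"x": -15, "y": 0, "z": 0.9, "turn": 0, "claw": 0}, {"x": -21, "y": 0, "z": 0.9, "turn": 0, "claw": 0}, {"x": -27, "y": 0, "z": 0.9, "turn": 0, "claw": 0}, {"x": -33, "y": 0, "z": 0.9, "turn": 0, "claw": 0}, {"x": -39, "y": 0, "z": 0.9, "turn": 0, "claw": 0}, {"x": -45, "y": 0, "z": 0.9, "turn": 0, "claw": 0}, {"x": -51, "y": 0, "z": 0.9, "turn": 0, "claw": 0}, {"x": -57, "y": 0, "z": 0.9, "turn": 0, "claw": 0}, {"x": -63, "y": 0, "z": 0.9, "turn": 0, "claw": 0}, {"x": -69, "y": 0, "z": 0.9, "turn": 0, "claw": 0}, {"x": -73, "y": 0, "z": 0.9, "turn": 0, "claw": 0}, {"x": -76, "y": 0, "z": 0.9, "turn": 0, "claw": 0}, {"x": -76, "y": 0, "z": 0.9, "turn": 0, "claw": 0}])

```text
time: 25.48
position: [533.2, 179.4, 49.1]
tcp_rot: [[0.998, -0.057, 0.005], [-0.057, -0.998, 0.0], [0.005, -0.001, -1.0]]
wrist_force: [1.7, 0.1, 7.9]
opening: -0.1
```

>>> play_rows(targets=[{"x": 0, "y": 0, "z": -10, "turn": 0, "claw": 0}, {"x": 0, "y": 0, "z": -60, "turn": 0, "claw": 0}, {"x": -50, "y": 0, "z": -120, "turn": 0, "claw": 60}, {"x": -80, "y": 0, "z": -160, "turn": 0, "claw": 80}, {"x": -80, "y": 0, "z": -160, "turn": 0, "claw": 100}, {"x": -80, "y": 0, "z": -160, "turn": 0, "claw": 100}, {"x": -80, "y": 0, "z": -160, "turn": 0, "claw": 100}, {"x": -80, "y": 0, "z": -160, "turn": 0, "claw": 100}])

```text
time: 26.48
position: [451.4, 183.5, 205.9]
tcp_rot: [[0.998, -0.058, -0.003], [-0.058, -0.998, -0.0], [-0.003, 0.001, -1.0]]
wrist_force: [0.1, -0.2, -0.3]
opening: 85.5
```

Run:
```python
from h import *
np.set_printoptions(precision=3,suppress=True)
d=shot('wrist','w12.png'); s=arm.read_state(); print(s['position'],s['tcp_rot'][:2,0],s['time'],s['opening'])
for c in blobs(d,'blue'): print(c.min(0),c.max(0),rect(d,c,49))
```

```text
[451.446 183.49  206.07 ] [ 0.998 -0.058] 26.525 85.31146641053367
[288 136] [346 174] (array([477.211, 182.942]), np.float32(48.282967), np.float32(31.81137), np.float32(-0.080324695))
```

View pics/w12.png

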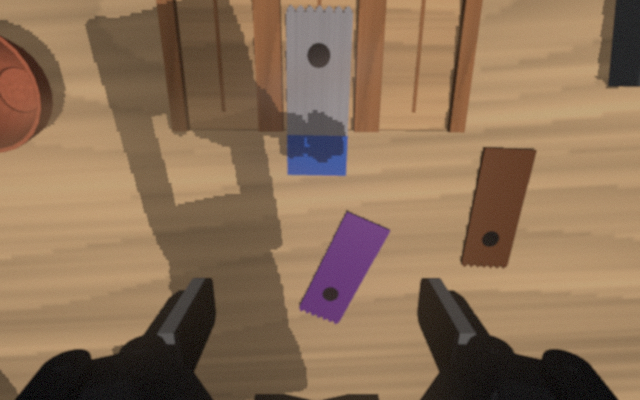

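Blue overhangs the same way (band 288–346, rows 136–175). Grip and lift.

>>> play_rows(targets=[{"x": 25, "y": 0.5, "z": 40, "turn": 0, "claw": 100}, {"x": 25, "y": 0.5, "z": 90, "turn": 0, "claw": 100}, {"x": 25, "y": 0.5, "z": 130, "turn": 0, "claw": 100}, {"x": 25, "y": 0.5, "z": 160, "turn": 0, "claw": 100}, {"x": 25, "y": 0.5, "z": 171, "turn": 0, "claw": 100}, {"x": 25, "y": 0.5, "z": 171, "turn": 0, "claw": 100}, {"x": 25, "y": 0.5, "z": 171, "turn": 0, "claw": 75}, {"x": 25, "y": 0.5, "z": 171, "turn": 0, "claw": 65}, {"x": 25, "y": 0.5, "z": 171, "turn": 0, "claw": 40}, {"x": 25, "y": 0.5, "z": 171, "turn": 0, "claw": 40}, {"x": 25, "y": 0.5, "z": 171, "turn": 0, "claw": 40}, {"x": 25, "y": 0.5, "z": 171, "turn": 0, "claw": 40}], squeeze=60)

```text
time: 28.02
position: [477.2, 182.0, 37.7]
tcp_rot: [[0.998, -0.057, 0.002], [-0.057, -0.998, 0.0], [0.002, -0.0, -1.0]]
wrist_force: [-1.3, -0.4, 6.0]
opening: 48.0
```

>>> play_rows(targets=[{"x": 0, "y": 0, "z": -4, "turn": 0, "claw": 40}, {"x": 0, "y": 0, "z": -10, "turn": 0, "claw": 40}, {"x": -5, "y": 0, "z": -20, "turn": 0, "claw": 40}, {"x": -15, "y": 0, "z": -40, "turn": 0, "claw": 40}, {"x": -30, "y": 0, "z": -60, "turn": 0, "claw": 40}, {"x": -50, "y": 0, "z": -80, "turn": 0, "claw": 40}, {"x": -50, "y": 0, "z": -80, "turn": 0, "claw": 40}, {"x": -50, "y": 0, "z": -80, "turn": 0, "claw": 40}])

```text
time: 29.02
position: [426.8, 184.7, 116.5]
tcp_rot: [[0.998, -0.057, 0.001], [-0.057, -0.998, 0.0], [0.001, -0.0, -1.0]]
wrist_force: [0.6, 0.6, -0.6]
opening: 48.0
```

Run:
```python
from h import *
np.set_printoptions(precision=3,suppress=True)
d=shot('wrist','w13.png'); s=arm.read_state(); print(s['position'],s['tcp_rot'][:2,0],s['time'],s['opening'])
for c in blobs(d,'blue'): print(c.min(0),c.max(0),rect(d,c,s['position'][2]+9))
print(plate(d,s['position'],s['tcp_rot'],range(10,240,10),(245,254),(391,382),-8)[0])
```

```text
[426.822 184.608 116.142] [ 0.998 -0.057] 29.075 47.609488027644936
[257 255] [377 326] (array([425.03 , 185.901]), np.float32(50.50535), np.float32(35.120296), np.float32(-0.06587161))
[-12.341   0.035  -1.734   0.027]
```

Blue is held level. Carrying it to the blue slot.

>>> play_rows(targets=[{"x": 0, "y": 30, "z": -10, "turn": 0, "claw": 40}, {"x": -2, "y": 80, "z": -10, "turn": -0.05, "claw": 40}, {"x": -4, "y": 130, "z": -10, "turn": -0.1, "claw": 40}, {"x": -6, "y": 180, "z": -10, "turn": -0.157, "claw": 40}, {"x": -6, "y": 230, "z": -10, "turn": -0.157, "claw": 40}, {"x": -6, "y": 280, "z": -10, "turn": -0.157, "claw": 40}, {"x": -6, "y": 330, "z": -10, "turn": -0.157, "claw": 40}, {"x": -6, "y": 375, "z": -10, "turn": -0.157, "claw": 40}, {"x": -6, "y": 395, "z": 0, "turn": -0.157, "claw": 40}, {"x": -6, "y": 400, "z": 20, "turn": -0.157, "claw": 40}, {"x": -6, "y": 400, "z": 50, "turn": -0.157, "claw": 40}, {"x": -6, "y": 400, "z": 75, "turn": -0.157, "claw": 40}, {"x": -6, "y": 400, "z": 80, "turn": -0.157, "claw": 40}, {"x": -6, "y": 400, "z": 80, "turn": -0.157, "claw": 40}, {"x": -6, "y": 400, "z": 80, "turn": -0.157, "claw": 40}])

```text
time: 30.95
position: [398.3, -214.6, 37.1]
tcp_rot: [[0.995, 0.1, 0.001], [0.1, -0.995, -0.001], [0.001, 0.001, -1.0]]
wrist_force: [0.6, 0.0, -0.7]
opening: 47.6
```

>>> play_rows(targets=[{"x": 6, "y": 0, "z": 1, "turn": 0, "claw": 40}, {"x": 12, "y": 0, "z": 1, "turn": 0, "claw": 40}, {"x": 18, "y": 0, "z": 1, "turn": 0, "claw": 40}, {"x": 24, "y": 0, "z": 1, "turn": 0, "claw": 40}, {"x": 30, "y": 0, "z": 1, "turn": 0, "claw": 40}, {"x": 36, "y": 0, "z": 1, "turn": 0, "claw": 40}, {"x": 42, "y": 0, "z": 1, "turn": 0, "claw": 40}, {"x": 48, "y": 0, "z": 1, "turn": 0, "claw": 40}, {"x": 48, "y": 0, "z": 1, "turn": 0, "claw": 40}])

```text
time: 32.08
position: [445.9, -209.6, 35.4]
tcp_rot: [[0.995, 0.1, 0.0], [0.1, -0.995, -0.0], [0.0, 0.0, -1.0]]
wrist_force: [-0.8, -0.6, -1.0]
opening: 48.0
```

>>> play_rows(targets=[{"x": 6, "y": 0, "z": 0, "turn": 0, "claw": 40}, {"x": 12, "y": 0, "z": 0, "turn": 0, "claw": 40}, {"x": 18, "y": 0, "z": 0, "turn": 0, "claw": 40}, {"x": 24, "y": 0, "z": 0, "turn": 0, "claw": 40}, {"x": 30, "y": 0, "z": 0, "turn": 0, "claw": 40}, {"x": 30, "y": 0, "z": 0, "turn": 0, "claw": 40}])

```text
time: 32.83
position: [475.8, -206.6, 35.4]
tcp_rot: [[0.995, 0.1, 0.0], [0.1, -0.995, -0.0], [0.0, 0.0, -1.0]]
wrist_force: [0.4, 0.0, 0.0]
opening: 47.7
```

Run:
```python
from h import *
d=shot('wrist','w14.png'); s=arm.read_state(); print(s['position'],s['wrist_force'])
```

```text
[ 475.4090312  -206.43817383   35.32851961] [ 0.67700332 -0.73753203 -0.09974518]
```

View pics/w14.png

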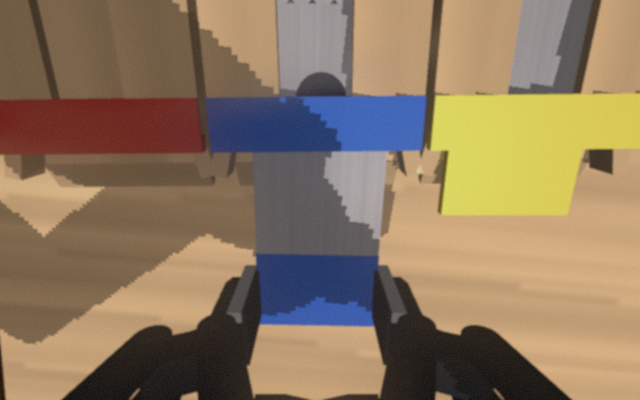

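Blue is entering centred (plate 253–385 under strip 205–425). I'll advance, release with a small opening because yellow's handle is next to it, and push home.

>>> play_rows(targets=[{"x": 6, "y": 0, "z": 0, "turn": 0, "claw": 40}, {"x": 12, "y": 0, "z": 0, "turn": 0, "claw": 40}, {"x": 18, "y": 0, "z": 0, "turn": 0, "claw": 40}, {"x": 24, "y": 0, "z": 0, "turn": 0, "claw": 40}, {"x": 28, "y": 0, "z": 0, "turn": 0, "claw": 40}, {"x": 28, "y": 0, "z": 0, "turn": 0, "claw": 40}, {"x": 28, "y": 0, "z": 0, "turn": 0, "claw": 40}, {"x": 28, "y": 0, "z": 0, "turn": 0, "claw": 68}, {"x": 28, "y": 0, "z": 0, "turn": 0, "claw": 68}, {"x": 28, "y": 0, "z": 0, "turn": 0, "claw": 68}])

```text
time: 34.12
position: [503.2, -203.9, 35.5]
tcp_rot: [[0.995, 0.1, 0.0], [0.1, -0.995, -0.0], [0.0, 0.0, -1.0]]
wrist_force: [0.0, 1.2, -0.7]
opening: 57.8
```

>>> play_rows(targets=[{"x": 0, "y": 0, "z": -20, "turn": 0, "claw": 68}, {"x": -10, "y": 0, "z": -60, "turn": 0, "claw": 68}, {"x": -50, "y": 0, "z": -80, "turn": 0, "claw": 30}, {"x": -50, "y": 0, "z": -80, "turn": 0, "claw": 0}, {"x": -50, "y": 0, "z": -60, "turn": 0, "claw": 0}, {"x": -50, "y": 0, "z": -30, "turn": 0, "claw": 0}, {"x": -50, "y": 0, "z": -5, "turn": 0, "claw": 0}, {"x": -50, "y": 0, "z": 0, "turn": 0, "claw": 0}, {"x": -50, "y": 0, "z": 0, "turn": 0, "claw": 0}, {"x": -44, "y": 0, "z": 0, "turn": 0, "claw": 0}, {"x": -38, "y": 0, "z": 0, "turn": 0, "claw": 0}, {"x": -32, "y": 0, "z": 0, "turn": 0, "claw": 0}, {"x": -26, "y": 0, "z": 0, "turn": 0, "claw": 0}, {"x": -20, "y": 0, "z": 0, "turn": 0, "claw": 0}, {"x": -14, "y": 0, "z": 0, "turn": 0, "claw": 0}, {"x": -8, "y": 0, "z": 0, "turn": 0, "claw": 0}, {"x": -4, "y": 0, "z": 0, "turn": 0, "claw": 0}, {"x": -1, "y": 0, "z": 0, "turn": 0, "claw": 0}, {"x": 1, "y": 0, "z": 0, "turn": 0, "claw": 0}, {"x": 1, "y": 0, "z": 0, "turn": 0, "claw": 0}])

```text
time: 36.62
position: [499.0, -204.0, 34.9]
tcp_rot: [[0.995, 0.101, -0.01], [0.101, -0.995, 0.001], [-0.01, -0.002, -1.0]]
wrist_force: [-17.5, -6.1, 9.1]
opening: -0.1
```

Stalled at 18 N with the tool along 476.2, against 476.8 for yellow, so blue should be home. I'll retreat and verify both.

>>> play_rows(targets=[{"x": -20, "y": 0, "z": 0, "turn": 0, "claw": 0}, {"x": -30, "y": 0, "z": -40, "turn": 0, "claw": 0}, {"x": -30, "y": 0, "z": -90, "turn": 0, "claw": 0}, {"x": -10, "y": 20, "z": -130, "turn": 0, "claw": 0}, {"x": 28, "y": 38, "z": -130, "turn": 0, "claw": 0}, {"x": 28, "y": 38, "z": -130, "turn": 0, "claw": 0}, {"x": 28, "y": 38, "z": -130, "turn": 0, "claw": 0}, {"x": 28, "y": 38, "z": -130, "turn": 0, "claw": 0}])

```text
time: 37.62
position: [534.7, -238.0, 164.8]
tcp_rot: [[0.995, 0.1, -0.002], [0.1, -0.995, 0.001], [-0.001, -0.001, -1.0]]
wrist_force: [-0.1, 0.9, -0.2]
opening: 0.2
```

Run:
```python
from h import *
d=shot('wrist'); s=arm.read_state(); print(s['position'],s['wrist_force'],s['time'])
cv2.imwrite('pics/c15.png',cv2.resize(d['img'][0:280,130:500],(793,600),interpolation=cv2.INTER_CUBIC)[:,:,::-1])
np.savez('pics/d15.npz',**d)
ax=np.array([np.cos(.1),np.sin(.1)])
for col in('yellow','blue'):
    for c in blobs(d,col):
        print(col,c.min(0),c.max(0),'handle end along',(px2w(d,c,43)[:,:2]@ax).min())
```

```text
[ 534.88982712 -238.11102083  165.03154742] [-0.64366185 -0.53667727  0.7354493 ] 37.675
yellow [318 169] [418 224] handle end along 486.0893990428275
blue [216 172] [313 223] handle end along 486.9281221222289
```

View pics/c15.png

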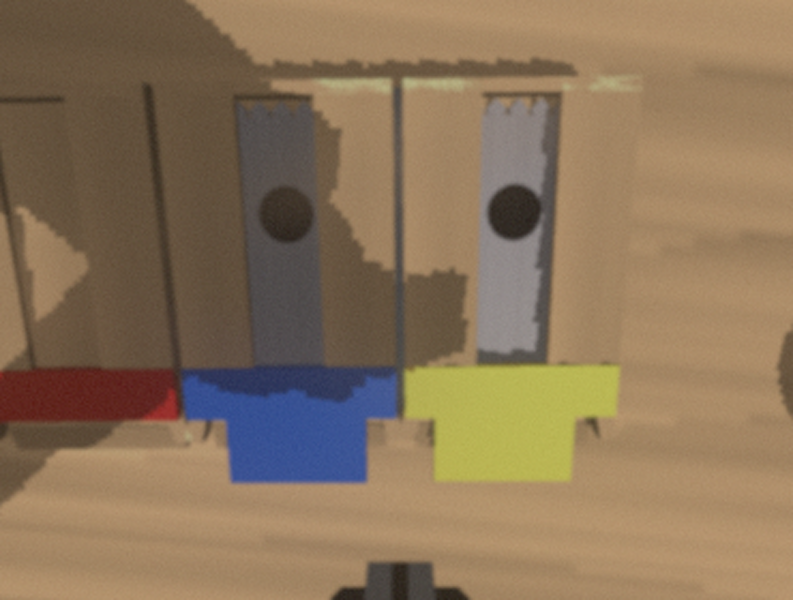

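Both scrapers sit identically: teeth at the back stop (crop row about 105), handle ends at row 482, straight. There is no red scraper in the scene and the robot touches nothing.

```bash
python3 -c "
from cell import arm; print(arm.sign_off())"
```

```text
the job is handed in; nothing more can be done
None
```

I put the yellow and blue scrapers into the slots of their own colours and handed the job in at about 38 s of robot time. The sign-off gave no verdict. No red scraper was in the scene.

I dragged each one by fingertip until its band overhung the board's front edge by about 34 mm. Then I gripped it across the band, lifted it clear and slid it in teeth first. I finished with shut fingers until the push stalled at about 18 to 21 N.

**Last checks**
- **Seating:** in the final wrist picture both scrapers look the same: teeth at the back stop, straight, about 20 mm of handle out. The estimates were 20.5 mm when yellow was first placed, then 19.8 mm (yellow) and 19 mm (blue) from the last image, all inside the 4 mm tolerance.
- **Disagreement, resolved:** I first took the coloured strip's front for the mouth, which gave about 28 mm of handle out. The teeth turned out to be at the stop, and the strip sits about 8 mm behind the true mouth.
- **Uncertain:** the camera fit for the held scrapers' tilt was noisy (−0.055 to +0.035 rad). It didn't matter, as both went in without resistance.
- **Not measured at the end:** I did not re-measure the bowl, jar and mug. The arm's path stayed clear of all three.

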